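# Check a window-sash corner with an assembly square

### The arm

A 7-joint arm with a two-finger parallel gripper is mounted at the origin on the work surface. World frame = base frame: x ahead of the robot, y to its left, z up, the work surface at z = 0. Lengths are in m, angles in rad, forces in N, time in s.
With the tool pointing down it reaches from about 0.425 to 0.875 m from the base axis. Payload 8.4 kg.
Tool frame: the origin (TCP) lies between the finger pads; the fingertips stand 22 mm ahead of it and the grasp point (between the pads) lies 3 mm ahead of it; z points along the fingers, y is the line along which they close (so a half turn about z gives the same grasp; the last joint's range is limited). The gripper opens to 85 mm and grips with 20 to 120 N. Pads are 22 mm wide; open, the fingers measure 114 mm over their backs; the gripper's body (76 mm by 85 mm) begins 54 mm behind the grasp point. The pads swing forward as they close: fully open they stand 13 mm farther back than shut.
Start: joints at [1.03, 0.333, 0.04, 1.465, -0.013, 1.343, -0.059], TCP at [0.278, -0.588, 0.253] pointing down, gripper open.
Joint ranges: [-2.58, 2.58], [-0.38, 2.09], [-1.3, 1.39], [0.25, 2.4], [-1.5, 4.64], [0.08, 2.09], [-2.65, 2.65]. Speed limits (rad/s): [2.22, 2.22, 2.79, 2.79, 3.14, 3.14, 3.14].

### API

Orientations are given as a unit quaternion [x, y, z, w].
In Python, from plant import telemetry, grab_frame, ticket, spotter gives the robot as it stands.
- The arm moves only by the tool servo_tool, never from a script. Its argument "commands" is a list that holds one entry, the list of rows, each a list of 6 numbers: the shift along the world's x, y, z in units of 20 mm (1.0 is 20 mm), then the turn, a rotation vector about the world's x, y, z in units of pi/2 rad (1.0 is pi/2 rad). In form: [[[x, y, z, wx, wy, wz], ...]]. A call has 1 to 12 rows; each row shifts and turns the commanded pose from where the row before left it; what a row does not reach is not made up. A row lasts 1/12 s, in which the tool goes at most 41.7 mm and 7.16 degrees, less where a joint would pass 70% of its speed; a pose out of reach is approached as far as the arm can. A call with a number of a shift or a turn outside -1 to 1 is refused whole. A call with a gripper value outside its range is refused whole. "claw" is the opening, from -1 (shut) to 1 (fully open), set as the call begins (left out, the last holds). The fingers move at their own pace and stop on an object; "newtons" is the grip in N (left out, the last holds). Time passes only in rows, so rows that do not move let the fingers close. It gives the time, the measured TCP pose, the force, the opening and the grip force at its end, in the units of the state.
- telemetry.observe(): the state, without advancing time (a new reading comes with each control period).
- grab_frame(name): name is "side" or "top" or "wrist"; returns a dict with "color" (384x512x3 uint8, red, green, blue), "K" (3x3 intrinsics, pixels), "R" (3x3) and "t" (3): a world point X has camera coordinates R X + t. Camera axes: x right, y down, z forward; pixel columns grow to the right and rows downward; lengths in m; the calibration is good to about 2 mm. A picture is of the moment at which its call begins. There is no depth.
- ticket.hand_in(): hands the job in; it is judged then, once.
Trained networks look in a picture, given as the dict that the camera call returned (one of the last four; its "shot" number tells which), for a name from the list of things; names that differ only in an ending like _2 or _b are one class to them, and where a whole thing is asked for, a point or a joint stands for the part that bears it (a point fixed in the world has none). Each returns a list of dicts, best first, with "confidence" (0 to 1); they miss things now and then, are a little off and sometimes report something else, mostly with a low value. They report only what shows in the picture. A call takes as long as a camera call. They do not tell look-alikes from the thing itself.
- spotter.find_in(query, picture): "at" ([row, column] as shares, 0 to 1, of the picture: columns of its width, rows of its height, amid what is visible of it).
- spotter.outline_of(query, picture): "region" (384x512 bool, what is visible of it) and "at" ([row, column] as shares, 0 to 1, of the picture: columns of its width, rows of its height, amid what is visible of it).
The state is a dict: "time_s": time; "joint_positions": joint angles; "dq": joint speeds; "tau": joint torques, N m; "position": TCP position; "orientation": TCP orientation; "contact_force": force on the tool from outside, world axes, zero at the start; "wrist_torque": the same for the moment, N m; "finger_gap": finger opening in m; "grip_force": force on a finger pad.
Only numpy, scipy, OpenCV 4.12 (cv2) and the standard library are available. Lean on these libraries where they do the work, as an engineer would, in place of code of your own. Each camera call takes 0.05 s, during which the arm holds its last target. There are 200 camera calls.

### The job

Pick up the aluminium corner square by its post, stand it upright in the inside corner of the wooden window sash and press it gently into the corner, about 12 N on each side, so that both legs lie flush against both glazing beads at once; keep that up for about two seconds. Then set the square down gently, upright and wholly on the cork mat, and let go. Do not push so hard that a bead shifts (20 N), and leave the other things on the plank where they are.

Things in the scene. Friction and masses are not known exactly. Their poses are not given: they have to be found in the camera images.
- square: L-shaped aluminium square, ~0.35 kg, standing loose. Origin: under the centre of its 24 x 24 mm grip post (sides along x, y; clear to grip at z 50 to 92 mm = its top). Two upright legs 40 mm high, 14 thick: one along y, flat outer face x = +33 mm (y -67 to 27), one along x, outer face y = +33 mm (x -67 to 19). Heel between them relieved; a 36 mm high block ties post and legs.
- heel (a point): point of the square at its underside where the two outer faces would meet: (33, 33, 0) mm in the square's frame
- tip_a (a point): outer end of the leg along y: (33, -67, 0) mm in the square's frame
- tip_b (a point): outer end of the leg along x: (-67, 33, 0) mm in the square's frame
- sash: Corner of a wooden window sash lying flat, fixed. Origin: the inside corner where the inner faces of its two rails meet, at plank height; z up, x into the far rail, y into the side rail; open space is on the -x, -y side. The square fits with its axes parallel to these, heel to the corner.
- corner (a point): the inside corner of the sash, at plank height (same point as the origin of sash)
- rail_far: Rail along the sash's -y, 150 mm long, 50 wide, 45 high; inner face at x = 0 within 1 mm; origin and axes as sash. On that face, parallel to it, a darker wooden glazing bead (y -30 to -140 mm, z 5 to 39 mm) stands proud 2 to 20 mm towards -x: this differs each time and is not measured, so feel for it, slowly. Friction along the other bead (about 0.6 of its load) can feel like contact. Rigid; over 20 N shifts it.
- rail_side: Rail along the sash's -x, 150 mm long, 50 wide, 45 high; inner face at y = 0 within 1 mm; origin and axes as sash. Its own glazing bead (x -30 to -140 mm, z 5 to 39 mm) stands proud by its own unmeasured 2 to 20 mm towards -y. Rigid; over 20 N shifts it.
- mat: Cork mat fixed to the plank, 200 x 200 mm, 4 mm thick. Origin: centre of its underside; x and y along its sides.
- bracket: bystander: grey aluminium pipe bracket, 50 x 90 mm, 38 mm high; origin at the centre of its underside
- gasket: bystander: hard silicone gasket ring, 76 mm across, 8 mm thick; origin at the centre of its underside
Things that resemble listed ones, but are neither listed nor needed, are in the scene too. Of the things that look like the square, the largest one is meant.

How it is judged:
By the outcome, as a careful person would: the job done as asked, in the order asked, and still so for the second after the job is handed in, with the robot touching nothing.
It also fails if it takes over 67 s, if anything falls off the work surface, if the arm or the gripper's body presses on something with over 40 N, if the wrist force passes 120 N, or if a joint passes its speed limit or range.

## Working session

There is one attempt and no reset: what is moved stays moved. The work goes in short steps, Python scripts to look and compute and a tool call to move; the robot and the scene stay as the last step left them, time stands still between calls to the robot, and variables do not carry over. Pictures are saved under pics/ and viewed, at most 10 in all, crops included, and the job is handed in when it is done.

Besides the shell and the picture viewer there is one more tool, called in YAML: its name, and indented under it one key for each argument. servo_tool: Moves the arm, as the interface text tells. Its arguments: {"type":"object","properties":{"commands":{"type":"array","items":{"type":"array","items":{"type":"array","items":{"type":"number"}}}},"claw":{"type":"number"},"newtons":{"type":"number"}},"required":["commands"]}

```bash
mkdir -p pics; ls
python3 - <<'E'
from plant import telemetry, grab_frame, spotter
import cv2, numpy as np, pickle
s=telemetry.observe();print({k:np.round(v,3).tolist() for k,v in s.items()})
out={}
ims=[]
for n in ["top","side"]:
    f=grab_frame(n);out[n]=f;ims.append(f["color"])
    C=-f["R"].T@f["t"];print(n,C.round(3),f["R"][2].round(3),f["K"][0,0])
    for q in ["square","sash","corner","mat","bracket","gasket","heel","tip_a","tip_b"]:
        r=spotter.find_in(q,f);print(q,[(round(d["confidence"],2),int(d["at"][1]*512),int(d["at"][0]*384)) for d in r[:4]])
pickle.dump(out,open("f0.pkl","wb"))
for n,i in zip(["top","side"],ims): cv2.imwrite(f"pics/{n}0.png",cv2.resize(i[:,:,::-1],(768,576)))
E
```

```text
pics
{'time_s': 0.0, 'joint_positions': [1.03, 0.334, 0.04, 1.466, -0.013, 1.343, -0.059], 'dq': [0.0, -0.001, 0.002, -0.0, -0.0, -0.001, -0.001], 'tau': [-0.0, -65.855, 1.365, -40.557, 0.017, 0.013, 0.0], 'position': [0.278, -0.587, 0.252], 'orientation': [0.976, 0.219, -0.0, -0.001], 'contact_force': [-0.467, 0.337, 0.769], 'wrist_torque': [0.034, -0.031, 0.045], 'grip_force': 0.0, 'finger_gap': 0.086}
top [0.356 0.02  1.228] [ 0.128 -0.005 -0.992] 465.2117862934618
square [(0.98, 102, 237), (0.74, 191, 247), (0.57, 141, 214)]
sash [(0.85, 265, 150)]
corner [(0.63, 263, 154)]
mat [(0.82, 374, 232), (0.43, 254, 175)]
bracket [(0.61, 392, 137), (0.25, 139, 213)]
gasket [(0.74, 146, 135)]
heel [(0.77, 105, 236), (0.73, 192, 243)]
tip_a [(0.72, 103, 236), (0.66, 141, 214), (0.64, 195, 248), (0.48, 265, 151)]
tip_b [(0.72, 103, 236), (0.66, 141, 214), (0.64, 195, 248), (0.48, 265, 151)]
side [-0.102  0.842  0.936] [ 0.439 -0.604 -0.666] 458.6104461336006
square [(0.84, 270, 242), (0.8, 203, 300), (0.68, 221, 255)]
sash [(0.61, 250, 173), (0.43, 220, 257), (0.36, 288, 122)]
corner [(0.96, 250, 171)]
mat [(0.81, 339, 155)]
bracket [(0.61, 291, 124)]
gasket [(0.68, 164, 230)]
heel [(0.86, 203, 303), (0.77, 272, 243), (0.66, 219, 261), (0.66, 252, 181)]
tip_a [(0.88, 271, 241), (0.73, 203, 302), (0.66, 218, 256), (0.3, 254, 155)]
tip_b [(0.88, 271, 241), (0.73, 203, 302), (0.66, 218, 256), (0.3, 254, 155)]
```

View pics/top0.png

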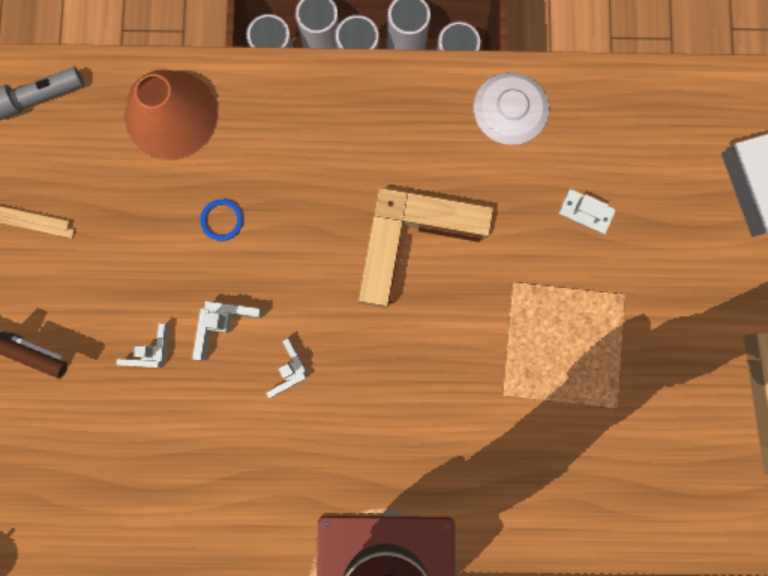

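View pics/side0.png

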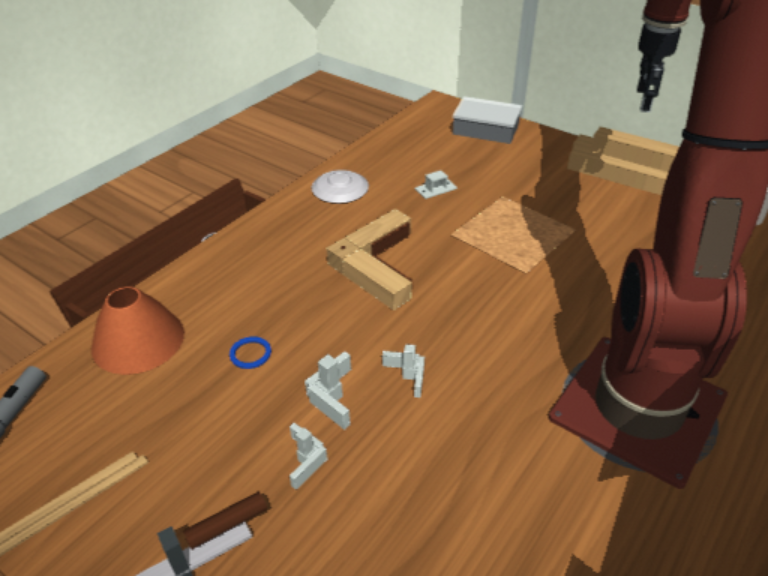

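The square meant is the largest, at about (215,318) in the top view at 768 px wide, with its heel to the far left. The sash's inside corner is near (405,222) and the mat is near (565,345). Next I fit silhouettes of models to the outlines.

```bash
cat > h.py <<'E'
import numpy as np, cv2
from scipy.optimize import minimize
def box(x0,x1,y0,y1,z0,z1): return np.array([[x,y,z] for x in(x0,x1) for y in(y0,y1) for z in(z0,z1)])/1000.
SQ=[box(-12,12,-12,12,0,92),box(19,33,-67,27,0,40),box(-67,19,19,33,0,40),box(-12,24,-12,24,0,36)]
def SA(a=10,b=10): return [box(0,50,-150,50,0,45),box(-150,0,0,50,0,45),box(-a,0,-140,-30,5,39),box(-140,-30,-b,0,5,39)]
MAT=[box(-100,100,-100,100,0,4)]
def proj(f,X):
    c=X@f["R"].T+f["t"]; p=c@f["K"].T; return p[:,:2]/p[:,2:]
def mask(f,boxes,p,S=4):
    m=np.zeros((384*S,512*S),np.uint8); c,s=np.cos(p[2]),np.sin(p[2])
    for b in boxes:
        w=b.copy(); w[:,0]=p[0]+c*b[:,0]-s*b[:,1]; w[:,1]=p[1]+s*b[:,0]+c*b[:,1]; w[:,2]+=(p[3] if len(p)>3 else 0)
        cv2.fillConvexPoly(m,cv2.convexHull(np.round((proj(f,w)+.5)*S).astype(np.int32)),1)
    return cv2.resize(m*255,(512,384),interpolation=cv2.INTER_AREA)/255.
def fit(views,boxes,p0,z=0):
    """views: list of (frame, bool region)"""
    def cost(p):
        e=0
        for f,r in views:
            m=mask(f,boxes,[*p,z]); e+=1-np.minimum(m,r).sum()/np.maximum(m,r).sum()
        return e
    best=None
    for dy in(-.15,0,.15):
        for st in (.02,.004):
            q=np.array(p0)+[0,0,dy] if st==.02 else r.x
            sx=np.vstack([q,q+[st,0,0],q+[0,st,0],q+[0,0,st*10]])
            r=minimize(cost,q,method="Nelder-Mead",options=dict(initial_simplex=sx,xatol=2e-4,fatol=1e-4))
        if best is None or r.fun<best.fun: best=r
    return best.x,best.fun/len(views)
def ground(f,u,v,z=0):
    d=f["R"].T@np.linalg.solve(f["K"],[u,v,1]); C=-f["R"].T@f["t"]; return (C+d*(z-C[2])/d[2])[:2]
def region(sp,q,f,uv):
    rs=sp.outline_of(q,f); 
    r=min(rs,key=lambda d:np.hypot(d["at"][1]*512-uv[0],d["at"][0]*384-uv[1])); return r["region"],r["confidence"]
E
python3 - <<'E'
from plant import grab_frame, spotter
from h import *
T=grab_frame("top");Sd=grab_frame("side")
for n,b,a,c in [("square",SQ,(143,213),(218,257)),("sash",SA(),(282,163),(250,172)),("mat",MAT,(375,230),(341,155))]:
    vs=[];
    for f,uv in((T,a),(Sd,c)):
        r,cf=region(spotter,n,f,uv);vs.append((f,r));print(n,cf,r.sum())
    g=ground(T,*{"square":(144,213),"sash":(270,148),"mat":(375,230)}[n])
    p0=[*g,-0.1]
    for v in (vs[:1],vs[1:],vs): print(np.round(fit(v,b,p0)[0],4),round(fit(v,b,p0)[1],3))
E
```

```text
square 0.81 705
square 0.62 936
[ 0.4403  0.2918 -0.1231] 0.072
[ 0.4386  0.2919 -0.1136] 0.059
[ 0.4396  0.2917 -0.1212] 0.071
sash 0.9 3162
sash 0.75 2097
[ 0.621  -0.0202 -0.1535] 0.061
[ 0.6209 -0.0211 -0.1622] 0.038
[ 0.6213 -0.0207 -0.158 ] 0.051
mat 0.88 5736
mat 0.58 2222
[ 0.4131 -0.3078 -0.0884] 0.025
[ 0.4133 -0.3099 -0.0933] 0.029
[ 0.4133 -0.3087 -0.0897] 0.028
```

servo_tool:
  commands:
    - [[0.675,1,0,0,0,0.0535],[0.675,1,0,0,0,0.0535],[0.675,1,0,0,0,0.0535],[0.675,1,0,0,0,0.0535],[0.675,1,0,0,0,0.0535],[0.675,1,0,0,0,0.0535],[0.675,1,0,0,0,0.0535],[0.675,1,0,0,0,0.0535],[0.675,1,0,0,0,0.0535],[0.675,1,0,0,0,0.0535],[0.675,1,0,0,0,0.0535],[0.675,1,0,0,0,0.0535]]
  claw: 1

```text
time_s: 2.4
position: [0.4404, -0.3466, 0.2535]
orientation: [0.747, 0.665, -0.0, 0.0]
contact_force: [-1.1, -0.1, 0.2]
finger_gap: 0.0856
grip_force: 0.0
```

servo_tool:
  commands:
    - [[0,1,0,0,0,0],[0,1,0,0,0,0],[0,1,0,0,0,0],[0,1,0,0,0,0],[0,1,0,0,0,0],[0,1,0,0,0,0],[0,1,0,0,0,0],[0,1,0,0,0,0],[0,1,0,0,0,0],[0,1,0,0,0,0],[0,1,0,0,0,0],[0,1,0,0,0,0]]

```text
time_s: 3.4
position: [0.4398, -0.1066, 0.2535]
orientation: [0.748, 0.663, 0.0, 0.0]
contact_force: [0.1, -0.0, 0.1]
finger_gap: 0.0856
grip_force: 0.0
```

servo_tool:
  commands:
    - [[0,1,0,0,0,0],[0,1,0,0,0,0],[0,1,0,0,0,0],[0,1,0,0,0,0],[0,1,0,0,0,0],[0,1,0,0,0,0],[0,1,0,0,0,0],[0,1,0,0,0,0],[0,1,0,0,0,0],[0,1,0,0,0,0],[0,1,0,0,0,0],[0,1,0,0,0,0]]

```text
time_s: 4.4
position: [0.4398, 0.1334, 0.2535]
orientation: [0.748, 0.663, 0.0, 0.0]
contact_force: [0.7, 1.1, 0.4]
finger_gap: 0.0853
grip_force: 0.0
```

servo_tool:
  commands:
    - [[0,1,0,0,0,0],[0,1,0,0,0,0],[0,1,0,0,0,0],[0,1,0,0,0,0],[0,1,0,0,0,0],[0,1,0,0,0,0],[0,1,0,0,0,0],[0,0.9,0,0,0,0],[0,0,-0.5,0,0,0],[0,0,-0.5,0,0,0],[0,0,0,0,0,0],[0,0,0,0,0,0]]

```text
time_s: 5.4
position: [0.4398, 0.2889, 0.2324]
orientation: [0.749, 0.663, -0.001, 0.0]
contact_force: [0.9, -0.4, 1.1]
finger_gap: 0.0854
grip_force: 0.0
```

Run:
```python
from plant import grab_frame, spotter, telemetry
from h import *
f=grab_frame("wrist")
uv=proj(f,np.array([[.44,.292,.05]]))[0]; r,c=region(spotter,"square",f,uv);print(uv,c,r.sum())
print(fit([(f,r)],SQ,[.4396,.2917,-.121]))
im=f["color"][:,:,::-1].copy(); 
p,_=fit([(f,r)],SQ,[.4396,.2917,-.121])
cs,_=cv2.findContours((mask(f,SQ,p)>.5).astype(np.uint8),0,1);cv2.drawContours(im,cs,-1,(0,0,255),1)
cv2.imwrite("pics/w1.png",im)
s=telemetry.observe();print(s["time_s"],s["position"],s["orientation"],2*np.arctan2(s["orientation"][1],s["orientation"][0]))
```

```text
[254.98222381 170.97710839] 0.69 3828
(array([ 0.44094542,  0.29071242, -0.12452426]), np.float64(0.0374152993223944))
5.5 [0.44023898 0.28947109 0.23341275] [ 7.48893483e-01  6.62690336e-01 -1.08625774e-04  2.39648778e-04] 1.4488110432130838
```

View pics/w1.png

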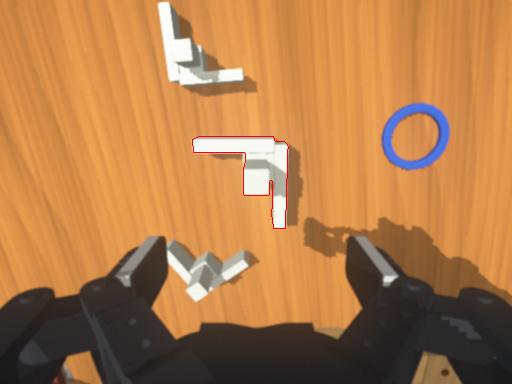

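servo_tool:
  commands:
    - [[0.05,0.08,-0.8,0,0,0],[0,0,-0.9,0,0,0],[0,0,-0.9,0,0,0],[0,0,-0.9,0,0,0],[0,0,-0.9,0,0,0],[0,0,-0.9,0,0,0],[0,0,-0.9,0,0,0],[0,0,-0.8,0,0,0],[0,0,-0.6,0,0,0],[0,0,-0.3,0,0,0],[0,0,0,0,0,0],[0,0,0,0,0,0]]

```text
time_s: 6.5
position: [0.4412, 0.2921, 0.0758]
orientation: [0.748, 0.663, 0.0, -0.0]
contact_force: [-0.3, -0.2, 0.2]
finger_gap: 0.0854
grip_force: 0.0
```

servo_tool:
  commands:
    - [[0,0,0,0,0,0],[0,0,0,0,0,0],[0,0,0,0,0,0],[0,0,0,0,0,0],[0,0,0,0,0,0],[0,0,0,0,0,0],[0,0,0,0,0,0],[0,0,0,0,0,0]]
  claw: -1
  newtons: 100

```text
time_s: 7.17
position: [0.441, 0.2921, 0.0756]
orientation: [0.748, 0.663, 0.0, 0.0]
contact_force: [-2.1, -0.9, 4.7]
finger_gap: 0.0226
grip_force: 97.5
```

servo_tool:
  commands:
    - [[0,0,0.4,0,0,0],[0,0,0.8,0,0,0],[0,0,1,0,0,0],[0,0,1,0,0,0],[0,0,1,0,0,0],[0,0,1,0,0,0],[0,0,1,0,0,0],[0.1,-0.35,0.8,0,0,0],[0.2,-0.65,0,0,0,0],[0.28,-0.9,0,0,0,0],[0.28,-0.9,0,0,0,0],[0.28,-0.9,0,0,0,-0.0216]]

```text
time_s: 8.17
position: [0.4634, 0.2171, 0.2153]
orientation: [0.759, 0.651, -0.0, -0.0]
contact_force: [0.1, 0.6, -3.5]
finger_gap: 0.0229
grip_force: 98.7
```

servo_tool:
  commands:
    - [[0.28,-0.9,0,0,0,0],[0.28,-0.9,0,0,0,0],[0.28,-0.9,0,0,0,0],[0.28,-0.9,0,0,0,0],[0.28,-0.9,0,0,0,0],[0.28,-0.9,0,0,0,0],[0.28,-0.9,0,0,0,0],[0.28,-0.9,0,0,0,0],[0.28,-0.9,0,0,0,0],[0.28,-0.9,0,0,0,0],[0.28,-0.9,0,0,0,0],[0.28,-0.9,0,0,0,0]]

```text
time_s: 9.17
position: [0.5306, 0.0011, 0.2151]
orientation: [0.759, 0.651, -0.0, -0.0]
contact_force: [0.5, -0.5, -4.4]
finger_gap: 0.0232
grip_force: 98.7
```

servo_tool:
  commands:
    - [[0.28,-0.9,0,0,0,0],[0.28,-0.9,0,0,0,0],[0.28,-0.9,0,0,0,0],[0.2,-0.7,0,0,0,0],[0,0,0,0,0,0],[0,0,0,0,0,0],[0,0,0,0,0,0]]

```text
time_s: 9.75
position: [0.5514, -0.0651, 0.2152]
orientation: [0.759, 0.651, 0.0, -0.0]
contact_force: [0.0, 0.1, -3.4]
finger_gap: 0.0228
grip_force: 98.6
```

Run:
```python
from plant import grab_frame, spotter, telemetry
from h import *
s=telemetry.observe();P=s["position"];yaw=2*np.arctan2(s["orientation"][1],s["orientation"][0])-np.pi/2
print(s["time_s"],P,yaw,s["contact_force"],s["wrist_torque"],s["finger_gap"])
f=grab_frame("wrist"); im=f["color"][:,:,::-1].copy()
def draw(b,p,c):
    cs,_=cv2.findContours((mask(f,b,p)>.5).astype(np.uint8),0,1);cv2.drawContours(im,cs,-1,c,1)
draw(SA(0,0),[.6213,-.0207,-.158],(0,0,255))
uv=proj(f,np.array([[*P[:2],P[2]-.05]]))[0]
try:
    r,c=region(spotter,"square",f,uv); p,e=fit([(f,r)],SQ,[P[0],P[1],yaw],z=P[2]-.0756);print(c,p,e); draw(SQ,[*p,P[2]-.0756],(255,0,0))
except Exception as ex: print(ex)
np.savez("w2.npz",**{k:f[k] for k in("color","K","R","t")})
cv2.imwrite("pics/w2.png",cv2.resize(im,(768,576)))
```

```text
9.75 [ 0.55141735 -0.06513784  0.21518315] -0.15377405821308843 [ 0.04384431  0.09413805 -3.394605  ] [-0.0023159   0.05127362 -0.05715156] 0.022797434147526306
0.95 [ 0.55216988 -0.06644147 -0.15221936] 0.17363484961789
```

View pics/w2.png

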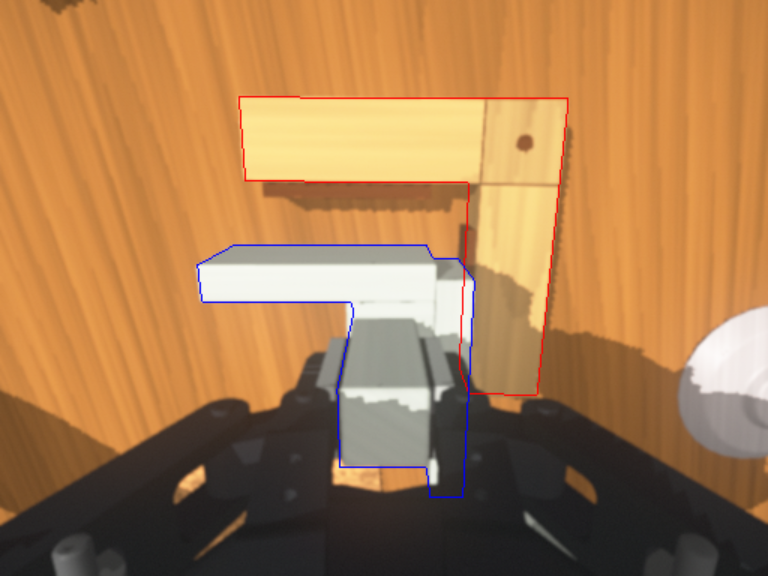

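servo_tool:
  commands:
    - [[-0.065,-0.4,0,0,0,-0.0027],[0,0,-0.6,0,0,0],[0,0,-0.9,0,0,0],[0,0,-0.9,0,0,0],[0,0,-0.9,0,0,0],[0,0,-0.9,0,0,0],[0,0,-0.9,0,0,0],[0,0,-0.8,0,0,0],[0,0,-0.6,0,0,0],[0,0,-0.3,0,0,0],[0,0,0,0,0,0],[0,0,0,0,0,0]]

```text
time_s: 10.85
position: [0.5505, -0.0739, 0.0794]
orientation: [0.761, 0.649, 0.0, -0.0]
contact_force: [-0.3, -0.3, -3.0]
finger_gap: 0.0232
grip_force: 98.6
```

servo_tool:
  commands:
    - [[0,0,-0.03,0,0,0],[0,0,0,0,0,0],[0,0,0,0,0,0]]

```text
time_s: 11.1
position: [0.5509, -0.0741, 0.0795]
orientation: [0.761, 0.649, 0.0, 0.001]
contact_force: [0.1, -0.1, -3.0]
finger_gap: 0.0233
grip_force: 98.6
```

```bash
cat > st.py <<'E'
from plant import telemetry
import numpy as np
s=telemetry.observe();P=np.array(s["position"]);q=s["orientation"];yaw=2*np.arctan2(q[1],q[0])-np.pi/2
a=-.158;R=np.array([[np.cos(a),np.sin(a)],[-np.sin(a),np.cos(a)]])
F=np.array(s["contact_force"])
print("t",round(s["time_s"],2),"P",P.round(4),"sash xy mm",(R@(P[:2]-[.6213,-.0207])*1e3).round(2),"yaw",round(yaw,4),"F sash",(R@F[:2]).round(2),F[2].round(2),"M",np.round(s["wrist_torque"],2),"q",np.round(q,4))
E
python3 st.py
```

```text
t 11.1 P [ 0.5509 -0.0741  0.0795] sash xy mm [-61.13 -63.8 ] yaw -0.1588 F sash [ 0.16 -0.1 ] -2.99 M [ 0.01  0.03 -0.  ] q [7.610e-01 6.488e-01 3.000e-04 6.000e-04]
```

servo_tool:
  commands:
    - [[0,0,-0.13,0,0,0],[0,0,0,0,0,0],[0,0,0,0,0,0]]

```text
time_s: 11.35
position: [0.5503, -0.074, 0.076]
orientation: [0.761, 0.649, -0.0, -0.0]
contact_force: [-0.5, -0.8, -3.3]
finger_gap: 0.023
grip_force: 98.6
```

servo_tool:
  commands:
    - [[0,0,-0.03,0,0,0],[0,0,0,0,0,0],[0,0,0,0,0,0]]

```text
time_s: 11.6
position: [0.5505, -0.074, 0.0756]
orientation: [0.761, 0.649, 0.0, 0.0]
contact_force: [-0.6, 0.2, -1.9]
finger_gap: 0.023
grip_force: 98.8
```

servo_tool:
  commands:
    - [[0,0,-0.02,0,0,0],[0,0,0,0,0,0],[0,0,0,0,0,0]]

```text
time_s: 11.85
position: [0.5505, -0.074, 0.0756]
orientation: [0.761, 0.649, -0.0, 0.0]
contact_force: [-4.1, 0.1, 5.5]
finger_gap: 0.0229
grip_force: 99.7
```

servo_tool:
  commands:
    - [[0.1,-0.015,0.025,0,0,0],[0.1,-0.016,0,0,0,0],[0,0,0,0,0,0]]

```text
time_s: 12.1
position: [0.5548, -0.0746, 0.0756]
orientation: [0.761, 0.649, 0.0, 0.0]
contact_force: [-0.8, -0.8, -0.0]
finger_gap: 0.023
grip_force: 99.2
```

```bash
python3 - <<'E'
from h import *
f=dict(np.load("w2.npz")); c,s=np.cos(-.158),np.sin(-.158)
def W(x,y,z): return np.array([.6213+c*x-s*y,-.0207+s*x+c*y,z])
g=f["color"].astype(int).sum(2)
for nm in "ab":
    for t in (-130,-110,-90,-60,-45) if nm=="b" else (-35,-45,-55,-65,-80):
        row=[]
        for k in range(-26,7,2):
            p=W(k/1e3,t/1e3,.039) if nm=="a" else W(t/1e3,k/1e3,.039)
            u,v=proj(f,p[None])[0]; row.append(int(g[int(round(v)),int(round(u))]) if 0<=v<384 and 0<=u<512 else -1)
        print(nm,t,row)
print(list(range(-26,7,2)))
im=f["color"][:,:,::-1][105:240,150:400]; cv2.imwrite("pics/w2c.png",cv2.resize(im,None,fx=3,fy=3,interpolation=cv2.INTER_CUBIC))
E
python3 st.py
```

```text
a -35 [478, 470, 469, 459, 447, 439, 443, 396, 257, 242, 274, 316, 320, 369, 565, 596, 603]
a -45 [482, 482, 478, 466, 455, 440, 442, 421, 284, 249, 273, 315, 319, 361, 551, 594, 601]
a -55 [523, 390, 389, 388, 388, 421, 455, 474, 446, 315, 268, 296, 300, 338, 428, 525, 556]
a -65 [637, 432, 474, 489, 483, 474, 469, 472, 479, 485, 485, 489, 463, 349, 372, 400, 405]
a -80 [680, 702, 722, 719, 721, 722, 719, 719, 725, 729, 731, 730, 726, 705, 476, 394, 405]
b -130 [438, 437, 430, 434, 432, 428, 424, 422, 359, 297, 298, 296, 294, 496, 620, 614, 609]
b -110 [429, 436, 439, 421, 326, 301, 295, 301, 303, 304, 303, 297, 265, 527, 616, 615, 612]
b -90 [459, 456, 453, 437, 333, 306, 309, 304, 307, 307, 305, 308, 306, 556, 619, 615, 613]
b -60 [468, 466, 466, 451, 354, 319, 321, 316, 307, 310, 311, 309, 274, 487, 615, 612, 611]
b -45 [477, 474, 479, 418, 348, 329, 330, 323, 312, 313, 312, 309, 273, 508, 614, 612, 611]
[-26, -24, -22, -20, -18, -16, -14, -12, -10, -8, -6, -4, -2, 0, 2, 4, 6]
t 12.1 P [ 0.5548 -0.0746  0.0756] sash xy mm [-57.17 -63.71] yaw -0.1588 F sash [-0.66 -0.87] -0.02 M [-0.01  0.11 -0.02] q [7.610e-01 6.488e-01 2.000e-04 1.000e-04]
```

View pics/w2c.png

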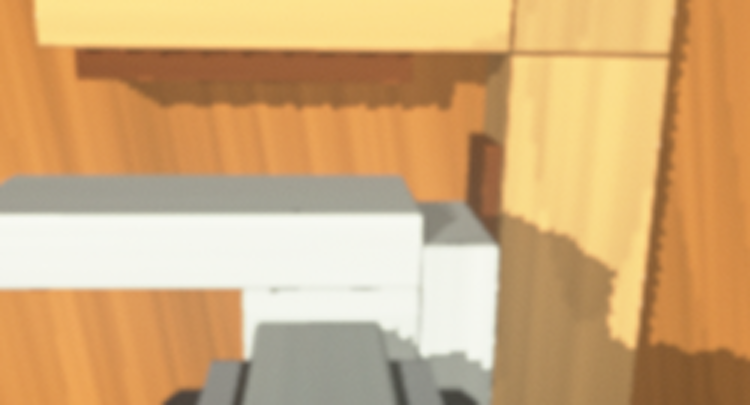

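Reading the crop, the far bead stands about 5–6 mm proud (crop x ≈ 480–502) and the side bead about 10 mm (crop y ≈ 45–78). I'll move in to leave a gap of about 4.5 mm, then feel for contact.

servo_tool:
  commands:
    - [[0.2,0.157,0,0,0,0],[0.2,0.157,0,0,0,0],[0.2,0.157,0,0,0,0],[0.2,0.157,0,0,0,0],[0,0,0,0,0,0],[0,0,0,0,0,0]]

```text
time_s: 12.6
position: [0.5712, -0.061, 0.0756]
orientation: [0.761, 0.649, 0.001, 0.0]
contact_force: [1.7, 1.0, -1.0]
finger_gap: 0.0225
grip_force: 99.0
```

servo_tool:
  commands:
    - [[0.05,-0.008,0,0,0,0],[0,0,0,0,0,0],[0,0,0,0,0,0]]

```text
time_s: 12.85
position: [0.5714, -0.0617, 0.0756]
orientation: [0.761, 0.649, 0.0, -0.0]
contact_force: [-0.1, 3.3, -0.2]
finger_gap: 0.0228
grip_force: 99.0
```

```bash
python3 st.py
```

```text
t 12.85 P [ 0.5714 -0.0617  0.0756] sash xy mm [-42.79 -48.35] yaw -0.1583 F sash [-0.65  3.21] -0.21 M [ 0.42 -0.03  0.06] q [ 7.608e-01  6.490e-01  2.000e-04 -2.000e-04]
```

servo_tool:
  commands:
    - [[0,0,0.025,0,0,0],[0,0,0,0,0,0],[0,0,0,0,0,0]]

```text
time_s: 13.1
position: [0.571, -0.0628, 0.0757]
orientation: [0.761, 0.649, -0.0, -0.0]
contact_force: [-0.1, 0.0, -3.8]
finger_gap: 0.023
grip_force: 98.5
```

servo_tool:
  commands:
    - [[0.05,-0.008,0,0,0,0],[0,0,0,0,0,0],[0,0,0,0,0,0]]

```text
time_s: 13.35
position: [0.5724, -0.0625, 0.076]
orientation: [0.761, 0.649, -0.0, -0.0]
contact_force: [0.2, 0.0, -3.4]
finger_gap: 0.0231
grip_force: 98.3
```

```bash
python3 st.py
```

```text
t 13.35 P [ 0.5724 -0.0625  0.076 ] sash xy mm [-41.76 -48.98] yaw -0.1589 F sash [0.18 0.06] -3.41 M [-0.01  0.05  0.03] q [ 7.610e-01  6.487e-01 -1.000e-04 -1.000e-04]
```

Clean zero while hovering. Now I feel along sash +x in 0.6 mm steps.

servo_tool:
  commands:
    - [[0.03,-0.005,0,0,0,0],[0,0,0,0,0,0],[0,0,0,0,0,0]]

```text
time_s: 13.6
position: [0.573, -0.0625, 0.0761]
orientation: [0.761, 0.649, -0.0, -0.0]
contact_force: [-0.6, 0.6, -4.0]
finger_gap: 0.0227
grip_force: 98.3
```

servo_tool:
  commands:
    - [[0.03,-0.005,0,0,0,0],[0,0,0,0,0,0],[0,0,0,0,0,0]]

```text
time_s: 13.85
position: [0.5736, -0.0625, 0.0761]
orientation: [0.761, 0.649, -0.0, -0.0]
contact_force: [0.1, -0.3, -3.3]
finger_gap: 0.0229
grip_force: 98.3
```

servo_tool:
  commands:
    - [[0.03,-0.005,0,0,0,0],[0,0,0,0,0,0],[0,0,0,0,0,0]]

```text
time_s: 14.1
position: [0.574, -0.0626, 0.076]
orientation: [0.761, 0.649, -0.0, -0.0]
contact_force: [-1.7, 0.1, -3.2]
finger_gap: 0.0228
grip_force: 98.6
```

servo_tool:
  commands:
    - [[0.02,-0.003,0,0,0,0],[0,0,0,0,0,0],[0,0,0,0,0,0]]

```text
time_s: 14.35
position: [0.5741, -0.0625, 0.0759]
orientation: [0.761, 0.649, -0.0, -0.0]
contact_force: [-4.6, 2.1, -1.3]
finger_gap: 0.0231
grip_force: 98.8
```

```bash
python3 st.py
```

```text
t 14.35 P [ 0.5741 -0.0625  0.0759] sash xy mm [-40.05 -48.75] yaw -0.1588 F sash [-4.87  1.37] -1.32 M [ 0.28  1.01 -0.29] q [ 7.610e-01  6.488e-01 -4.000e-04 -4.000e-04]
```

servo_tool:
  commands:
    - [[-0.04,0.006,0,0,0,0],[0.006,0.04,0,0,0,0],[0.006,0.04,0,0,0,0],[0,0,0,0,0,0],[0,0,0,0,0,0]]

```text
time_s: 14.77
position: [0.5741, -0.0611, 0.0761]
orientation: [0.761, 0.649, 0.0, 0.0]
contact_force: [-2.3, -0.4, -4.4]
finger_gap: 0.0227
grip_force: 98.5
```

servo_tool:
  commands:
    - [[0.005,0.03,0,0,0,0],[0,0,0,0,0,0],[0,0,0,0,0,0]]

```text
time_s: 15.02
position: [0.5742, -0.0603, 0.0762]
orientation: [0.761, 0.649, 0.0, 0.0]
contact_force: [-1.4, -0.9, -3.3]
finger_gap: 0.0231
grip_force: 98.4
```

servo_tool:
  commands:
    - [[0.005,0.03,0,0,0,0],[0,0,0,0,0,0],[0,0,0,0,0,0]]

```text
time_s: 15.27
position: [0.5743, -0.0597, 0.0762]
orientation: [0.761, 0.649, 0.0, 0.0]
contact_force: [-1.0, 0.1, -4.8]
finger_gap: 0.0231
grip_force: 98.4
```

servo_tool:
  commands:
    - [[0.005,0.03,0,0,0,0],[0,0,0,0,0,0],[0,0,0,0,0,0]]

```text
time_s: 15.52
position: [0.5744, -0.059, 0.0762]
orientation: [0.761, 0.649, 0.0, 0.0]
contact_force: [-0.1, 0.7, -3.8]
finger_gap: 0.0228
grip_force: 98.4
```

servo_tool:
  commands:
    - [[0.005,0.03,0,0,0,0],[0,0,0,0,0,0],[0,0,0,0,0,0]]

```text
time_s: 15.77
position: [0.5745, -0.0585, 0.0762]
orientation: [0.761, 0.649, 0.0, 0.0]
contact_force: [0.3, 0.3, -4.0]
finger_gap: 0.0226
grip_force: 98.4
```

```bash
python3 st.py
```

```text
t 15.77 P [ 0.5745 -0.0585  0.0762] sash xy mm [-40.23 -44.65] yaw -0.1586 F sash [0.27 0.34] -3.98 M [ 0.01  0.11 -0.02] q [7.609e-01 6.489e-01 1.000e-04 0.000e+00]
```

servo_tool:
  commands:
    - [[0.005,0.03,0,0,0,0],[0,0,0,0,0,0],[0,0,0,0,0,0]]

```text
time_s: 16.02
position: [0.5746, -0.0579, 0.0762]
orientation: [0.761, 0.649, 0.0, -0.0]
contact_force: [-0.9, 0.5, -3.8]
finger_gap: 0.0229
grip_force: 98.4
```

servo_tool:
  commands:
    - [[0.004,0.025,0,0,0,0],[0,0,0,0,0,0],[0,0,0,0,0,0]]

```text
time_s: 16.27
position: [0.5747, -0.0574, 0.0761]
orientation: [0.761, 0.649, 0.0, 0.0]
contact_force: [-0.6, -0.4, -3.8]
finger_gap: 0.0228
grip_force: 98.4
```

```bash
python3 st.py
```

```text
t 16.27 P [ 0.5747 -0.0574  0.0761] sash xy mm [-40.28 -43.6 ] yaw -0.1586 F sash [-0.5  -0.46] -3.8 M [ 0.05  0.04 -0.03] q [0.7609 0.6489 0.     0.    ]
```

servo_tool:
  commands:
    - [[0.004,0.025,0,0,0,0],[0,0,0,0,0,0],[0,0,0,0,0,0]]

```text
time_s: 16.52
position: [0.5747, -0.057, 0.0761]
orientation: [0.761, 0.649, 0.0, 0.0]
contact_force: [0.5, 0.1, -3.8]
finger_gap: 0.0229
grip_force: 98.4
```

servo_tool:
  commands:
    - [[0.004,0.025,0,0,0,0],[0,0,0,0,0,0],[0,0,0,0,0,0]]

```text
time_s: 16.77
position: [0.5748, -0.0569, 0.0761]
orientation: [0.761, 0.649, -0.0, 0.0]
contact_force: [-0.3, -1.2, -2.6]
finger_gap: 0.0226
grip_force: 98.5
```

```bash
python3 st.py
```

```text
t 16.77 P [ 0.5748 -0.0569  0.0761] sash xy mm [-40.28 -43.04] yaw -0.1591 F sash [-0.1  -1.22] -2.59 M [-0.48  0.14  0.01] q [ 7.610e-01  6.487e-01 -2.000e-04  1.000e-04]
```

servo_tool:
  commands:
    - [[0.003,0.02,0,0,0,0],[0,0,0,0,0,0],[0,0,0,0,0,0]]

```text
time_s: 17.02
position: [0.5747, -0.0568, 0.0761]
orientation: [0.761, 0.649, -0.0, 0.0]
contact_force: [-1.4, -4.7, -1.1]
finger_gap: 0.0228
grip_force: 98.5
```

```bash
python3 st.py
```

```text
t 17.02 P [ 0.5747 -0.0568  0.0761] sash xy mm [-40.31 -42.97] yaw -0.1593 F sash [-0.63 -4.91] -1.13 M [-1.07  0.36  0.04] q [ 7.611e-01  6.486e-01 -3.000e-04  2.000e-04]
```

servo_tool:
  commands:
    - [[0,0,0,0,0,-0.003],[0,0,0,0,0,0],[0,0,0,0,0,0]]

```text
time_s: 17.27
position: [0.5746, -0.0568, 0.0761]
orientation: [0.763, 0.647, -0.0, 0.0]
contact_force: [-2.3, -5.5, -1.0]
finger_gap: 0.0228
grip_force: 98.7
```

```bash
python3 st.py
```

```text
t 17.27 P [ 0.5746 -0.0568  0.0761] sash xy mm [-40.41 -42.97] yaw -0.1641 F sash [-1.38 -5.79] -0.99 M [-1.12  0.47  0.01] q [ 7.627e-01  6.468e-01 -4.000e-04  1.000e-04]
```

servo_tool:
  commands:
    - [[0.02,-0.003,0,0,0,0],[0,0,0,0,0,0],[0,0,0,0,0,0]]

```text
time_s: 17.52
position: [0.5748, -0.0568, 0.076]
orientation: [0.763, 0.647, -0.001, -0.0]
contact_force: [-2.4, -5.1, -2.1]
finger_gap: 0.023
grip_force: 98.7
```

```bash
python3 st.py
```

```text
t 17.52 P [ 0.5748 -0.0568  0.076 ] sash xy mm [-40.21 -42.95] yaw -0.1641 F sash [-1.52 -5.44] -2.09 M [-1.19  0.58 -0.01] q [ 7.627e-01  6.468e-01 -6.000e-04 -0.000e+00]
```

servo_tool:
  commands:
    - [[0,0,0,0,0,-0.005],[0,0,0,0,0,0],[0,0,0,0,0,0]]

```text
time_s: 17.77
position: [0.5747, -0.0569, 0.0759]
orientation: [0.765, 0.644, -0.001, 0.0]
contact_force: [-3.0, -5.2, -1.4]
finger_gap: 0.0229
grip_force: 98.7
```

```bash
python3 st.py
```

```text
t 17.77 P [ 0.5747 -0.0569  0.0759] sash xy mm [-40.3  -43.07] yaw -0.1715 F sash [-2.17 -5.6 ] -1.39 M [-1.3   0.72  0.4 ] q [ 0.7651  0.644  -0.0008  0.    ]
```

servo_tool:
  commands:
    - [[0,0,0,0,0,0.003],[0,0,0,0,0,0],[0,0,0,0,0,0]]

```text
time_s: 18.02
position: [0.5748, -0.0568, 0.0759]
orientation: [0.764, 0.646, -0.001, -0.0]
contact_force: [-2.4, -4.1, -2.6]
finger_gap: 0.0229
grip_force: 98.7
```

```bash
python3 st.py
```

```text
t 18.02 P [ 0.5748 -0.0568  0.0759] sash xy mm [-40.24 -42.96] yaw -0.167 F sash [-1.72 -4.46] -2.63 M [-1.12  0.64  0.22] q [ 7.636e-01  6.457e-01 -6.000e-04 -0.000e+00]
```

servo_tool:
  commands:
    - [[0.02,-0.003,0,0,0,0],[0,0,0,0,0,0],[0,0,0,0,0,0]]

```text
time_s: 18.27
position: [0.575, -0.0568, 0.0758]
orientation: [0.764, 0.646, -0.001, -0.0]
contact_force: [-2.8, -4.8, -1.4]
finger_gap: 0.0228
grip_force: 98.8
```

```bash
python3 st.py
```

```text
t 18.27 P [ 0.575  -0.0568  0.0758] sash xy mm [-40.09 -42.96] yaw -0.1669 F sash [-2.01 -5.13] -1.38 M [-1.1   0.8   0.24] q [ 7.636e-01  6.457e-01 -8.000e-04 -2.000e-04]
```

servo_tool:
  commands:
    - [[0.02,-0.003,0,0,0,0],[0,0,0,0,0,0],[0,0,0,0,0,0]]

```text
time_s: 18.52
position: [0.5751, -0.0568, 0.0758]
orientation: [0.764, 0.646, -0.001, -0.0]
contact_force: [-3.7, -4.3, -1.6]
finger_gap: 0.0228
grip_force: 98.9
```

```bash
sed -i 's/a=-.158/a=-.167/' st.py; python3 st.py
```

```text
t 18.52 P [ 0.5751 -0.0568  0.0758] sash xy mm [-39.56 -43.3 ] yaw -0.1668 F sash [-2.94 -4.87] -1.64 M [-1.09  0.98  0.24] q [ 7.636e-01  6.457e-01 -1.100e-03 -4.000e-04]
```

servo_tool:
  commands:
    - [[0.02,-0.003,0,0,0,0],[0,0,0,0,0,0],[0,0,0,0,0,0]]

```text
time_s: 18.77
position: [0.5752, -0.0568, 0.0758]
orientation: [0.764, 0.646, -0.001, -0.001]
contact_force: [-6.4, -4.3, 0.4]
finger_gap: 0.0227
grip_force: 99.1
```

```bash
python3 st.py
```

```text
t 18.77 P [ 0.5752 -0.0568  0.0758] sash xy mm [-39.46 -43.3 ] yaw -0.1669 F sash [-5.55 -5.26] 0.43 M [-1.06  1.35  0.26] q [ 7.636e-01  6.457e-01 -1.300e-03 -6.000e-04]
```

servo_tool:
  commands:
    - [[0.014,0.008,0.005,0,0,0],[0.014,0.008,0.005,0,0,0],[0,0,0,0,0,0],[0,0,0,0,0,0]]

```text
time_s: 19.1
position: [0.5753, -0.0568, 0.0758]
orientation: [0.764, 0.646, -0.002, -0.001]
contact_force: [-7.2, -4.4, 1.8]
finger_gap: 0.0231
grip_force: 99.1
```

```bash
python3 st.py
```

```text
t 19.1 P [ 0.5753 -0.0568  0.0758] sash xy mm [-39.39 -43.23] yaw -0.1669 F sash [-6.32 -5.55] 1.82 M [-1.23  1.77  0.28] q [ 0.7636  0.6457 -0.0018 -0.0008]
```

servo_tool:
  commands:
    - [[0,0,0.03,0,0,0],[0,0,0,0,0,0],[0,0,0,0,0,0]]

```text
time_s: 19.35
position: [0.5754, -0.0568, 0.076]
orientation: [0.764, 0.646, -0.002, -0.001]
contact_force: [-5.4, -5.3, -3.6]
finger_gap: 0.0229
grip_force: 98.4
```

```bash
python3 st.py
```

```text
t 19.35 P [ 0.5754 -0.0568  0.076 ] sash xy mm [-39.28 -43.26] yaw -0.167 F sash [-4.47 -6.11] -3.63 M [-1.4   1.25  0.28] q [ 0.7636  0.6457 -0.0017 -0.0008]
```

servo_tool:
  commands:
    - [[0.01,0.008,0,0,0,0],[0.01,0.008,0,0,0,0],[0,0,0,0,0,0],[0,0,0,0,0,0]]

```text
time_s: 19.68
position: [0.5754, -0.0568, 0.076]
orientation: [0.764, 0.646, -0.002, -0.001]
contact_force: [-7.3, -5.5, -1.8]
finger_gap: 0.0231
grip_force: 98.6
```

```bash
python3 st.py
```

```text
t 19.68 P [ 0.5754 -0.0568  0.076 ] sash xy mm [-39.24 -43.22] yaw -0.1671 F sash [-6.3 -6.6] -1.82 M [-1.5   1.58  0.23] q [ 0.7637  0.6456 -0.0021 -0.0008]
```

servo_tool:
  commands:
    - [[0.019,0.022,0.01,0,0,0],[0.019,0.022,0.01,0,0,0],[0,0,0,0,0,0],[0,0,0,0,0,0]]

```text
time_s: 20.02
position: [0.5755, -0.0567, 0.076]
orientation: [0.764, 0.645, -0.003, -0.001]
contact_force: [-7.9, -7.6, -2.6]
finger_gap: 0.023
grip_force: 98.7
```

```bash
python3 st.py
```

```text
t 20.02 P [ 0.5755 -0.0567  0.076 ] sash xy mm [-39.16 -43.12] yaw -0.1676 F sash [-6.55 -8.76] -2.58 M [-1.96  1.92  0.32] q [ 0.7638  0.6455 -0.003  -0.001 ]
```

servo_tool:
  commands:
    - [[0,0,0,0.003,-0.003,0],[0,0,0,0.002,-0.003,0],[0,0,0,0,0,0],[0,0,0,0,0,0]]

```text
time_s: 20.35
position: [0.5752, -0.0569, 0.0759]
orientation: [0.764, 0.645, 0.003, -0.001]
contact_force: [-8.5, -8.4, -1.5]
finger_gap: 0.0232
grip_force: 99.1
```

```bash
python3 st.py
```

```text
t 20.35 P [ 0.5752 -0.0569  0.0759] sash xy mm [-39.45 -43.41] yaw -0.1677 F sash [-6.94 -9.68] -1.5 M [-2.24  2.29  0.35] q [ 0.7638  0.6454  0.0029 -0.001 ]
```

servo_tool:
  commands:
    - [[0.032,0.011,0.005,-0.001,0,0],[0.032,0.011,0.005,0,0,0],[0,0,0,0,0,0],[0,0,0,0,0,0]]

```text
time_s: 20.68
position: [0.5754, -0.0569, 0.0759]
orientation: [0.764, 0.645, 0.001, -0.001]
contact_force: [-14.5, -8.2, 2.3]
finger_gap: 0.0229
grip_force: 99.5
```

```bash
python3 st.py
```

```text
t 20.68 P [ 0.5754 -0.0569  0.0759] sash xy mm [-39.3  -43.29] yaw -0.1679 F sash [-12.9 -10.5] 2.28 M [-2.33  3.4   0.34] q [ 0.7639  0.6453  0.0011 -0.001 ]
```

servo_tool:
  commands:
    - [[0.005,0.03,0.01,0,0,0.0012],[0,0,0,0,0,0],[0,0,0,0,0,0]]

```text
time_s: 20.93
position: [0.5754, -0.0569, 0.0759]
orientation: [0.764, 0.646, 0.001, -0.001]
contact_force: [-14.0, -11.5, 0.5]
finger_gap: 0.0234
grip_force: 99.1
```

```bash
python3 st.py
```

```text
t 20.93 P [ 0.5754 -0.0569  0.0759] sash xy mm [-39.29 -43.29] yaw -0.1668 F sash [-11.94 -13.64] 0.51 M [-2.68  3.28  0.29] q [ 0.7635  0.6458  0.001  -0.0009]
```

servo_tool:
  commands:
    - [[0.003,-0.005,0,0,0,0.0007],[0,0,0,0,0,0],[0,0,0,0,0,0],[0,0,0,0,0,0]]

```text
time_s: 21.27
position: [0.5754, -0.0569, 0.0759]
orientation: [0.763, 0.646, 0.001, -0.001]
contact_force: [-14.1, -11.1, -0.0]
finger_gap: 0.0233
grip_force: 99.2
```

```bash
python3 st.py
```

```text
t 21.27 P [ 0.5754 -0.0569  0.0759] sash xy mm [-39.28 -43.29] yaw -0.1658 F sash [-12.1  -13.28] -0.04 M [-2.56  3.24  0.16] q [ 0.7632  0.6461  0.001  -0.001 ]
```

servo_tool:
  commands:
    - [[0.01,-0.002,0,0,0,0],[0,0,0,0,0,0],[0,0,0,0,0,0],[0,0,0,0,0,0],[0,0,0,0,0,0],[0,0,0,0,0,0],[0,0,0,0,0,0],[0,0,0,0,0,0],[0,0,0,0,0,0],[0,0,0,0,0,0],[0,0,0,0,0,0],[0,0,0,0,0,0]]

```text
time_s: 22.27
position: [0.5754, -0.0569, 0.0759]
orientation: [0.763, 0.646, 0.001, -0.001]
contact_force: [-15.0, -9.6, 1.3]
finger_gap: 0.023
grip_force: 99.5
```

```bash
python3 st.py
python3 - <<'E'
from plant import grab_frame
import cv2
a=grab_frame("top")["color"][100:230,190:350,::-1];b=grab_frame("side")["color"][110:230,190:338,::-1]
a=cv2.resize(a,(600,488),interpolation=2);cv2.imwrite("pics/p3.png",a)
cv2.imwrite("pics/p3s.png",cv2.resize(b,(740,600),interpolation=2))
E
```

```text
t 22.27 P [ 0.5754 -0.0569  0.0759] sash xy mm [-39.26 -43.29] yaw -0.1658 F sash [-13.16 -11.97] 1.34 M [-2.59  3.49  0.11] q [ 0.7632  0.6461  0.0008 -0.0011]
```

View pics/p3s.png

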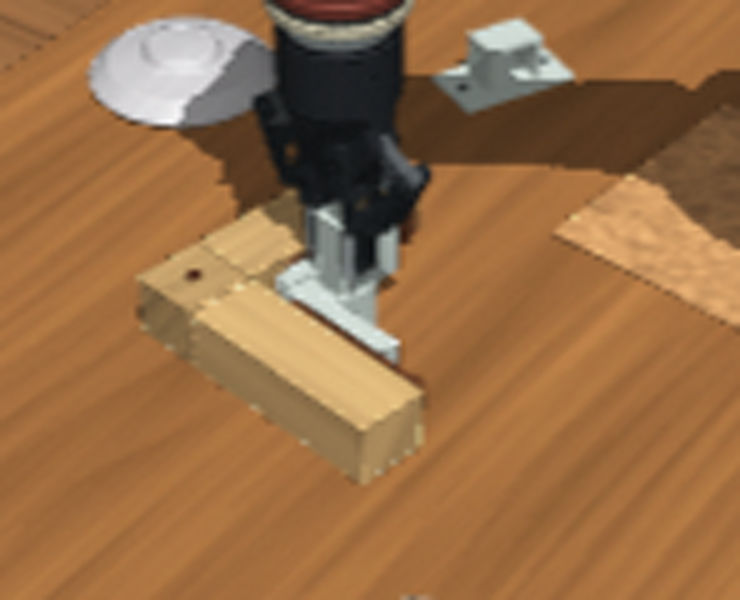

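The side crop shows the square seated upright in the corner at about (340,310), with its leg parallel to the bead. I keep holding.

servo_tool:
  commands:
    - [[0,0,0,0,0,0],[0,0,0,0,0,0],[0,0,0,0,0,0],[0,0,0,0,0,0],[0,0,0,0,0,0],[0,0,0,0,0,0],[0,0,0,0,0,0],[0,0,0,0,0,0],[0,0,0,0,0,0],[0,0,0,0,0,0],[0,0,0,0,0,0],[0,0,0,0,0,0]]

```text
time_s: 23.37
position: [0.5754, -0.0568, 0.0759]
orientation: [0.763, 0.646, 0.001, -0.001]
contact_force: [-14.9, -11.2, 2.0]
finger_gap: 0.0228
grip_force: 99.5
```

servo_tool:
  commands:
    - [[0,0,0,0,0,0],[0,0,0,0,0,0],[0,0,0,0,0,0],[0,0,0,0,0,0],[0,0,0,0,0,0],[0,0,0,0,0,0],[0,0,0,0,0,0],[0,0,0,0,0,0]]

```text
time_s: 24.03
position: [0.5754, -0.0569, 0.0759]
orientation: [0.763, 0.646, 0.001, -0.001]
contact_force: [-14.4, -10.5, 2.4]
finger_gap: 0.0231
grip_force: 99.4
```

```bash
python3 st.py
```

```text
t 24.03 P [ 0.5754 -0.0569  0.0759] sash xy mm [-39.21 -43.27] yaw -0.1658 F sash [-12.42 -12.76] 2.43 M [-2.51  3.48  0.13] q [ 0.7632  0.6461  0.0009 -0.0011]
```

servo_tool:
  commands:
    - [[-0.05,-0.04,0.01,0,0,0],[-0.15,-0.1,0.03,-0.001,0.003,0],[-0.25,-0.17,0.1,-0.001,0.003,0],[-0.25,-0.17,0.5,0,0,0],[0,0,0.9,0,0,0],[0,0,0.9,0,0,0],[0,0,0.9,0,0,0],[0,0,0.6,0,0,0],[-0.2,-0.35,0.3,0,0,0],[-0.4,-0.7,0,0,0,0],[-0.52,-0.9,0,0,0,0],[-0.52,-0.9,0,0,0,0]]

```text
time_s: 25.03
position: [0.5321, -0.1211, 0.1624]
orientation: [0.762, 0.647, 0.001, -0.001]
contact_force: [-1.0, 1.1, -3.2]
finger_gap: 0.0229
grip_force: 99.0
```

servo_tool:
  commands:
    - [[-0.52,-0.9,0,0,0,0],[-0.52,-0.9,0,0,0,0],[-0.52,-0.9,0,0,0,0],[-0.52,-0.9,0,0,0,0],[-0.52,-0.9,0,0,0,0],[-0.52,-0.9,0,0,0,0],[-0.52,-0.9,0,0,0,0],[-0.52,-0.9,0,0,0,0],[-0.3,-0.6,0,0,0,0],[0,0,0,0,0,0],[0,0,0,0,0,0]]

```text
time_s: 25.95
position: [0.4429, -0.2772, 0.1622]
orientation: [0.763, 0.646, 0.001, -0.001]
contact_force: [0.8, -0.2, -3.8]
finger_gap: 0.023
grip_force: 98.7
```

```bash
python3 st.py
python3 - <<'E'
from plant import grab_frame, telemetry
from h import *
s=telemetry.observe();P=s["position"];yaw=2*np.arctan2(s["orientation"][1],s["orientation"][0])-np.pi/2
f=grab_frame("wrist");im=f["color"][:,:,::-1].copy()
for b,p,c in((SQ,[P[0],P[1],yaw,P[2]-.0756],(255,0,0)),(MAT,[.4133,-.3087,-.09],(0,0,255))):
    cs,_=cv2.findContours((mask(f,b,p)>.5).astype(np.uint8),0,1);cv2.drawContours(im,cs,-1,c,1)
cv2.imwrite("pics/w4.png",cv2.resize(im,(768,576)))
E
```

```text
t 25.95 P [ 0.4429 -0.2772  0.1622] sash xy mm [-133.33 -282.62] yaw -0.1656 F sash [ 0.87 -0.1 ] -3.78 M [ 0.01 -0.03 -0.  ] q [ 0.7632  0.6462  0.001  -0.0015]
```

View pics/w4.png

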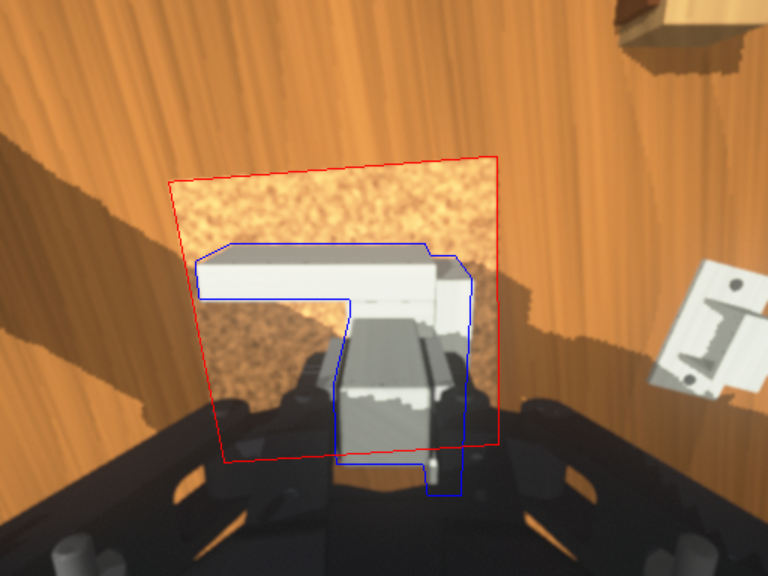

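servo_tool:
  commands:
    - [[-0.25,-0.4,0,-0.002,0,0],[-0.3,-0.4,-0.3,0,0,0],[0,0,-0.7,0,0,0],[0,0,-0.8,0,0,0],[0,0,-0.8,0,0,0],[0,0,-0.7,0,0,0],[0,0,-0.4,0,0,0],[0,0,-0.2,0,0,0],[0,0,-0.1,0,0,0],[0,0,0,0,0,0],[0,0,0,0,0,0]]

```text
time_s: 26.92
position: [0.4332, -0.2928, 0.0831]
orientation: [0.762, 0.647, 0.0, 0.0]
contact_force: [1.0, -0.8, -2.6]
finger_gap: 0.0232
grip_force: 98.8
```

servo_tool:
  commands:
    - [[0,0,-0.04,0,0,0],[0,0,-0.02,0,0,0],[0,0,0,0,0,0],[0,0,0,0,0,0]]

```text
time_s: 27.25
position: [0.4329, -0.2926, 0.0815]
orientation: [0.763, 0.647, 0.0, 0.0]
contact_force: [-0.2, -0.7, -3.3]
finger_gap: 0.0229
grip_force: 98.8
```

Contact is expected near 0.0796, so I go slowly.

servo_tool:
  commands:
    - [[0,0,-0.03,0,0,0],[0,0,-0.02,0,0,0],[0,0,0,0,0,0],[0,0,0,0,0,0]]

```text
time_s: 27.58
position: [0.4328, -0.2925, 0.0803]
orientation: [0.763, 0.647, -0.0, -0.0]
contact_force: [0.2, -0.3, -3.3]
finger_gap: 0.0232
grip_force: 98.8
```

servo_tool:
  commands:
    - [[0,0,-0.02,0,0,0],[0,0,-0.01,0,0,0],[0,0,0,0,0,0],[0,0,0,0,0,0]]

```text
time_s: 27.92
position: [0.4328, -0.2925, 0.0797]
orientation: [0.763, 0.647, -0.0, -0.0]
contact_force: [0.1, 0.5, -4.5]
finger_gap: 0.0231
grip_force: 98.8
```

servo_tool:
  commands:
    - [[0,0,-0.015,0,0,0],[0,0,0,0,0,0],[0,0,0,0,0,0]]

```text
time_s: 28.17
position: [0.4328, -0.2925, 0.0796]
orientation: [0.763, 0.647, -0.0, 0.0]
contact_force: [-2.1, 0.8, 0.5]
finger_gap: 0.0232
grip_force: 99.5
```

servo_tool:
  commands:
    - [[0,0,-0.015,0,0,0],[0,0,0,0,0,0],[0,0,0,0,0,0]]

```text
time_s: 28.42
position: [0.4328, -0.2925, 0.0796]
orientation: [0.763, 0.647, -0.0, 0.0]
contact_force: [-3.7, 1.8, 5.5]
finger_gap: 0.0229
grip_force: 100.3
```

Standing on the mat. Ease up slightly, release with the grip low first, then rise.

servo_tool:
  commands:
    - [[0,0,0.015,0,0,0],[0,0,0,0,0,0],[0,0,0,0,0,0]]
  newtons: 20

```text
time_s: 28.67
position: [0.4328, -0.2925, 0.0796]
orientation: [0.763, 0.647, -0.0, 0.0]
contact_force: [-3.1, 1.2, 5.0]
finger_gap: 0.0227
grip_force: 99.7
```

servo_tool:
  commands:
    - [[0,0,0,0,0,0],[0,0,0,0,0,0],[0,0,0,0,0,0],[0,0,0,0,0,0],[0,0,0,0,0,0],[0,0,0,0,0,0],[0,0,0,0,0,0],[0,0,0,0,0,0]]
  claw: 1

```text
time_s: 29.33
position: [0.4328, -0.2925, 0.0794]
orientation: [0.763, 0.647, 0.0, -0.0]
contact_force: [-0.8, 0.0, -0.6]
finger_gap: 0.0855
grip_force: 0.0
```

servo_tool:
  commands:
    - [[0,0,0.3,0,0,0],[0,0,0.6,0,0,0],[0,0,0.9,0,0,0],[0,0,0.9,0,0,0],[0,0,0.9,0,0,0],[0,0,0.9,0,0,0],[0,0,0.9,0,0,0],[0,0,0.9,0,0,0],[0,0,0.6,0,0,0],[0,0,0.2,0,0,0],[0,0,0,0,0,0]]

```text
time_s: 30.25
position: [0.4332, -0.2928, 0.2227]
orientation: [0.763, 0.647, 0.0, 0.001]
contact_force: [0.2, -0.5, -0.1]
finger_gap: 0.0855
grip_force: 0.0
```

```bash
python3 st.py
python3 - <<'E'
from plant import grab_frame
import cv2,numpy as np
a=grab_frame("top")["color"][80:290,60:440,::-1];b=grab_frame("wrist")["color"][:,:,::-1]
cv2.imwrite("pics/end.png",np.hstack([cv2.resize(a,(400,300)),cv2.resize(b,(400,300))]))
E
```

```text
t 30.25 P [ 0.4332 -0.2928  0.2227] sash xy mm [-140.22 -299.58] yaw -0.1637 F sash [ 0.25 -0.46] -0.1 M [ 0.04 -0.09 -0.  ] q [7.626e-01 6.469e-01 1.000e-04 1.100e-03]
```

View pics/end.png

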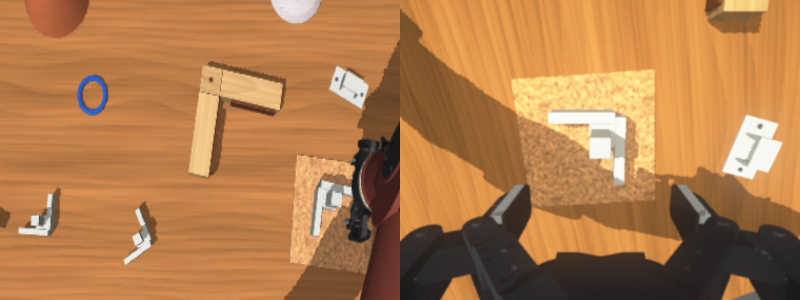

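The square stands upright and wholly on the mat, at about (590,145) in the wrist half. Bystanders are where they were.

```bash
python3 -c "
from plant import ticket; print(ticket.hand_in())"
```

```text
the job is handed in; nothing more can be done
None
```

The square was held in the sash corner for about 3 s at a measured 12–13 N each way (bead friction may make the true push slightly less), then set upright wholly on the mat, released, and the job handed in at about 30 s.

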